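Free the stuck lid of the gum pot and hold it ajar

TASK

The lid of the roller's gum pot is glued down with dried gum: take the red brush out of its block, dip the bristles well down into the white water cup, dab them on the amber seam at the front of the pot, and leave the brush standing in the cup. Then take the lid by its black knob, pull until the gum lets go, and finish while still holding the lid ajar by about a finger's width (some 20 mm at the front): it must not fly open, and only your grip holds it up. Do not tip the cup, and leave the other things on the bench where they are.

Things in the scene. Friction and masses are not known exactly. Their poses are not given: they have to be found in the camera images.
- pot: Heavy green cast-iron gum pot, does not move: 136 mm across its rim, 85 mm tall. Origin at the centre of its underside, z up; its front is on its -x side, the lid's hinge on its +x side. The round steel lid (112 mm across) lies on the rim, so that 12 mm of rim shows round it. Small lugs at the sides (y) reach 81 mm from the centre below rim height.
- pot_seam (a point): Middle of the seam to wet, in front on the pot (its -x side): the corner between the lid's edge and the rim, marked by a bead of amber dried gum. The point lies 58 mm from the pot's axis and 88 mm above the bench, 3 mm above the rim's top and 2 mm below the top of the lid's edge.
- lid (a joint): Opening angle of the lid (rad), 0 shut, about a level hinge along the pot's y axis; 0.18 rad opens the front edge by about 21 mm. The dried gum holds until a pull of some 12 to 16 N up on the knob, lets go over the first 3 mm of the knob's rise, and then only the lid's weight is left (2 to 4 N at the knob); a hand that grips hard and does not turn with the lid as it tilts feels some 10 N more. Let go, the lid falls shut.
- lid_knob (a point): Centre of the head of the lid's black mushroom knob, on the pot's axis when shut: head 27 mm across and 17 mm tall, upright side 9 mm tall, on a 14 mm neck; 122 mm above the bench when shut, 25 mm above the lid's domed top. It moves with the lid, which tilts about the hinge.
- lid_hinge (a point): Middle of the lid's hinge line, 64 mm behind the knob (pot's +x) and 88 mm above the bench.
- block: Heavy light-wood tool block, does not move: 60 x 110 x 50 mm, origin at the centre of its underside. Two upright holes, 18 mm wide with a chamfered mouth and 40 mm deep, at y = +28 mm (the brush stands here at the start) and y = -28 mm (a short spatula, which stays there; its top is 110 mm above the bench).
- brush: Round brush, red handle, 148 mm long, 45 g. Origin at the end of the bristles, z points along it to the handle's end. Bristles 0 to 24 mm (stiff, 13 mm across), brass ferrule to 54 mm, red handle 14 mm across from 54 to 148 mm. It starts upright in the block, bristles down, their end 10 mm above the bench.
- brush_tip (a point): End of the bristles.
- spatula: Short spatula, 100 mm long, handle up, in the block's second hole; bystander. Origin at its lower end.
- cup: White porcelain water cup, loose, 280 g: 75 mm tall, 56 mm across the rim, walls 3 mm, inside 44 mm across widening to 50 mm at the mouth, inner floor 5 mm up. Origin at the centre of its underside, z up.
- bottle: Clear bottle with blue cap, 62 mm across, 190 mm tall; bystander. Origin at the centre of its underside.
- tin: Yellow tin, 84 mm across, 120 mm tall; bystander. Origin at the centre of its underside.
- mould: Wooden cigar mould 110 x 200 x 40 mm with cigars in it; bystander. Origin at the centre of its underside.
- dish: White dish 110 mm across, 18 mm tall; bystander. Origin at the centre of its underside.
- chaveta: Flat steel leaf knife, 80 x 150 mm, 10 mm tall, lying on the metal rolling sheet; bystander. Origin at the middle of its back.
- tubes: Small wood stand with three metal cigar tubes, 50 x 90 x 145 mm; bystander. Origin at the centre of its underside.
There are look-alikes about, which are no part of the job. What is meant by the pot is not purple, and is the smaller of those in its own colour.

How it is judged:
By the outcome, as a careful person would: the job done as asked, in the order asked, and still so for the second after the job is handed in, while the arm keeps its last pose, push and grip.
It also fails if it takes over 58 s, if anything falls off the work surface, if the arm or the gripper's body presses on something with over 40 N, if the wrist force passes 120 N, or if a joint passes its speed limit or range.

ROBOT

A 7-joint arm with a two-finger parallel gripper is mounted at the origin on the work surface. World frame = base frame: x ahead of the robot, y to its left, z up, the work surface at z = 0. Lengths are in m, angles in rad, forces in N, time in s.
With the tool pointing down it reaches from about 0.4 to 0.875 m from the base axis. Payload 19.3 kg.
Tool frame: the origin (TCP) lies midway between the tips of the shut fingers; the grasp point (between the pads) lies 19 mm behind it; z points along the fingers, x is the direction in which the jaws open and shut, and the axes are right-handed (so a half turn about z gives the same grasp; the last joint's range is limited). The gripper opens to 85 mm and grips with 20 to 120 N. Pads are 22 mm wide; open, the fingers measure 114 mm over their backs; the gripper's body (76 mm by 85 mm) begins 54 mm behind the grasp point. The pads swing forward as they close: fully open they stand 13 mm farther back than shut.
Start: joints at [1.208, 0.521, -0.036, 1.599, 0.021, 1.021, -0.113], TCP at [0.18, -0.598, 0.231] pointing down, gripper open.
Joint ranges: [-2.91, 2.91], [-0.3, 2.13], [-1.5, 1.42], [0.17, 2.43], [-1.26, 4.41], [0.16, 1.93], [-2.52, 2.52]. Speed limits (rad/s): [1.89, 1.89, 2.39, 2.39, 3.01, 3.01, 3.01].

INTERFACE

Orientations are given as a rotation vector (axis times angle).
In Python, from bench import telemetry, capture, hand_in gives the robot as it stands.
- The arm moves only by the tool send_rows, never from a script. Its argument "motion" is a list of rows, each a list of 7 numbers: the turn, a rotation vector about the tool's x, y, z in units of 5 degrees (1.0 is 5 degrees), then the shift along the tool's x, y, z in units of 50 mm (1.0 is 50 mm), then the closure, from 0 (fully open) to 1 (shut). A call has exactly 8 rows; each row is the pose to reach, as a shift and turn from the pose measured when the call began, along the tool's axes at that moment; what a row does not reach only later rows make up. A row lasts 1/10 s, in which the tool goes at most 50 mm and 8.59 degrees, less where a joint would pass 70% of its speed; a pose out of reach is approached as far as the arm can. A call with a gripper value outside its range is refused whole. The fingers move at their own pace and stop on an object; the grip force is fixed at half the most. Time passes only in rows, so rows that repeat a pose let the fingers close, or fill a call up. It gives the time, the measured TCP pose, the force and the opening at its end, in the units of the state.
- telemetry.state(): the state, without advancing time (a new reading comes with each control period).
- capture(name): name is "scene" or "top" or "wrist"; returns a dict with "image" (480x640x3 uint8, red, green, blue), "fx", "fy", "cx", "cy" (pixels), "extrinsics" (4x4, takes a point from world to camera coordinates). Camera axes: x right, y down, z forward; pixel columns grow to the right and rows downward; lengths in m; the calibration is good to about 2 mm. The wrist camera is an equidistant fisheye: a pixel r from the principal point sees the ray r / f radians off the axis. A picture is of the moment at which its call begins. There is no depth.
- hand_in(): hands the job in, once; it reports no verdict.
The state is a dict: "t": time; "joint_positions": joint angles; "dq": joint speeds; "joint_torque": joint torques, N m; "position": TCP position; "tool_rot": TCP orientation; "ft_force": force on the tool from outside, world axes, zero at the start; "wrist_torque": the same for the moment, N m; "grip_width": finger opening in m.
Only numpy, scipy, OpenCV 4.12 (cv2) and the standard library are available. Lean on these libraries where they do the work, as an engineer would, in place of code of your own. Each camera call takes 0.05 s, during which the arm holds its last target.

## Working session

There is one attempt and no reset: what is moved stays moved. The work goes in short steps, Python scripts to look and compute and a tool call to move; the robot and the scene stay as the last step left them, time stands still between calls to the robot, and variables do not carry over. Pictures are saved under pics/ and viewed, and the job is handed in when it is done.

Besides the shell and the picture viewer there is one more tool, called after ">>>" as name(argument=value, ...) on one line, values as JSON. send_rows: Moves the arm, as the interface text tells. Its arguments: {"type":"object","properties":{"motion":{"type":"array"}},"required":["motion"]}

```bash
mkdir -p pics; ls
python3 - <<'E'
from bench import telemetry, capture
import cv2,pickle
print(telemetry.state())
for n in ["scene","top","wrist"]:
    c=capture(n); pickle.dump(c,open(f"pics/{n}0.pkl","wb"))
    cv2.imwrite(f"pics/{n}0.png",c["image"][:,:,::-1]); print(n,c["fx"],c["fy"],c["cx"],c["cy"],c["extrinsics"])
E
```

```text
pics
{'t': 0.0, 'joint_positions': array([ 1.20777733,  0.52200826, -0.03639188,  1.59995921,  0.02122766,
        1.02110372, -0.11280433]), 'dq': array([ 2.02652580e-03, -1.47278947e-03,  8.25609654e-04, -6.90627652e-04,
       -1.81942162e-03, -1.55737805e-05,  1.55353583e-04]), 'joint_torque': array([ 1.24469418e-03, -9.27111840e+01,  1.98008761e+00, -3.69933128e+01,
        1.76617474e-02,  8.30262434e-03, -3.37183815e-05]), 'position': array([ 0.18031187, -0.59809576,  0.23074608]), 'tool_rot': array([-2.52132778e+00,  1.87317059e+00,  1.43875867e-03]), 'ft_force': array([0.27188747, 0.00334753, 0.22121091]), 'wrist_torque': array([-0.01221423,  0.00825221, -0.04022879]), 'grip_width': 0.08575538687210588}
scene 500.79987264886137 500.79987264886137 312.94335561129145 243.7406185290945 [[ 0.66735902  0.74450241 -0.01865752 -0.28708355]
 [ 0.4938005  -0.46110998 -0.73725074 -0.20183074]
 [-0.55748812  0.48279784 -0.67536157  1.5088868 ]
 [ 0.          0.          0.          1.        ]]
top 551.1200760091546 551.1200760091546 320.05925033541394 234.2855881079291 [[-0.02774038 -0.99949933  0.01521733 -0.03726085]
 [-0.99137887  0.02555845 -0.12850951  0.50666183]
 [ 0.12805624 -0.01865105 -0.99159152  1.49255617]
 [ 0.          0.          0.          1.        ]]
wrist 371.64829954431775 371.64829954431775 321.0851550088668 238.81032587160132 [[ 0.28771945 -0.95771416 -0.00105254 -0.62396647]
 [-0.91749991 -0.27595295  0.28643303 -0.03761782]
 [-0.27461142 -0.08144665 -0.95809969  0.37961333]
 [ 0.          0.          0.          1.        ]]
```

View pics/scene0.png

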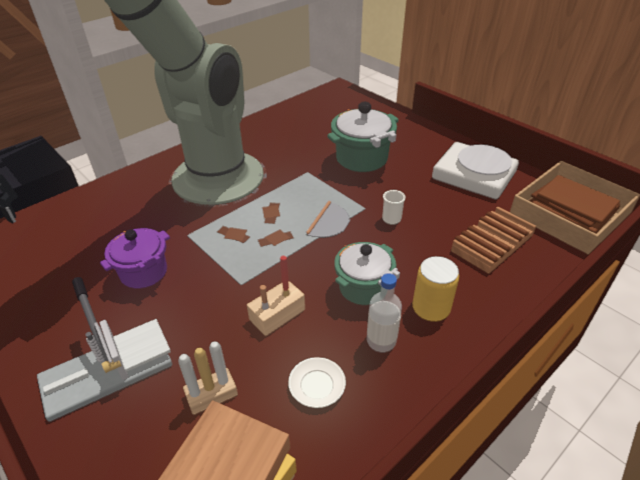

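View pics/top0.png

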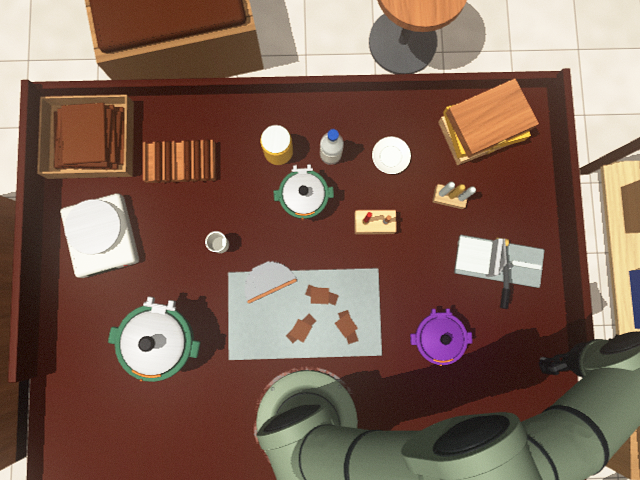

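View pics/wrist0.png

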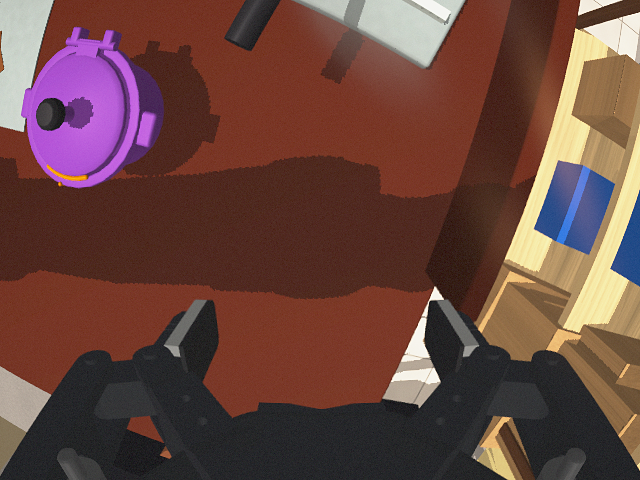

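The pot could be the small green one at top (303,193), the large green one at (152,342) or the purple one at (442,337). By the description it's the small green one. The only cup is at (217,242) and the brush is at (367,218). I'll check these in close crops.

Run:
```python
import pickle,cv2
t=pickle.load(open("pics/top0.pkl","rb"))["image"][:,:,::-1]; s=pickle.load(open("pics/scene0.pkl","rb"))["image"][:,:,::-1]
cv2.imwrite("pics/c1.png",cv2.resize(t[155:260,190:410],(0,0),fx=3.6,fy=3.6,interpolation=2)) 
cv2.imwrite("pics/c2.png",cv2.resize(s[180:340,240:420],(0,0),fx=3.6,fy=3.6,interpolation=2))
```

```text
(no output)
```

View pics/c1.png

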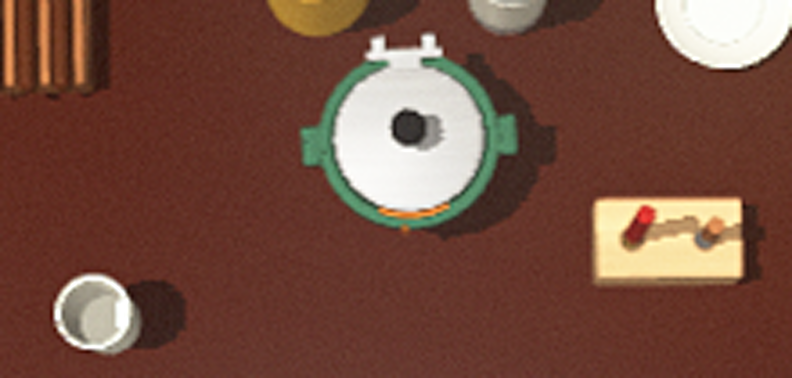

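View pics/c2.png

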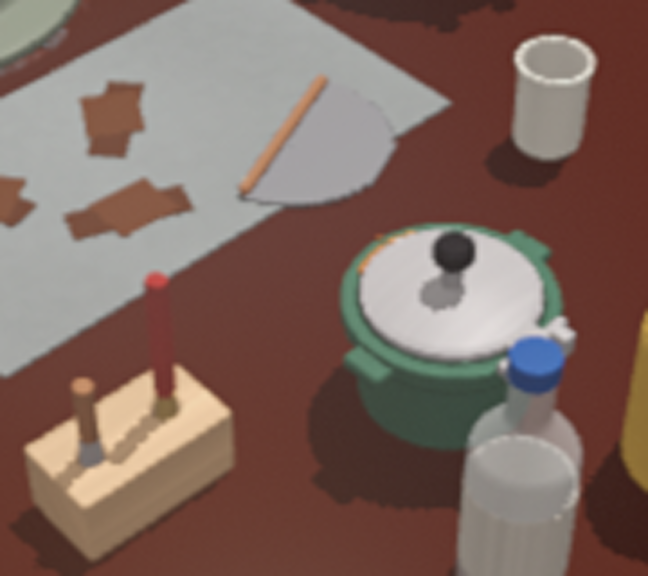

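```bash
cat > h.py <<'E'
import numpy as np,pickle,cv2
from scipy.spatial.transform import Rotation as R
def ray(c,u,v,fish=False):
    E=c["extrinsics"];Rm=E[:3,:3];o=-Rm.T@E[:3,3]
    x=np.array([(u-c["cx"])/c["fx"],(v-c["cy"])/c["fy"]])
    if fish:
        r=np.linalg.norm(x); d=np.array([*(x/max(r,1e-9)*np.sin(r)),np.cos(r)])
    else: d=np.array([*x,1.])
    d=Rm.T@d; return o,d/np.linalg.norm(d)
def atz(c,u,v,z,fish=False):
    o,d=ray(c,u,v,fish); return o+d*(z-o[2])/d[2]
def tri(rays):
    A=sum(np.eye(3)-np.outer(d,d) for o,d in rays);b=sum((np.eye(3)-np.outer(d,d))@o for o,d in rays)
    p=np.linalg.solve(A,b);return p,[np.linalg.norm((np.eye(3)-np.outer(d,d))@(p-o)) for o,d in rays]
def proj(c,p,fish=False):
    q=c["extrinsics"][:3,:3]@p+c["extrinsics"][:3,3]
    if fish:
        n=np.hypot(q[0],q[1]);th=np.arctan2(n,q[2]);return c["cx"]+c["fx"]*th*q[0]/n,c["cy"]+c["fy"]*th*q[1]/n
    return c["cx"]+c["fx"]*q[0]/q[2],c["cy"]+c["fy"]*q[1]/q[2]
def snap(name,tag):
    from bench import capture
    c=capture(name);pickle.dump(c,open(f"pics/{tag}.pkl","wb"));cv2.imwrite(f"pics/{tag}.png",c["image"][:,:,::-1]);return c
def rows(st,target_p,target_R):
    """tool-frame shift/turn in interface units to reach target"""
    R0=R.from_rotvec(st["tool_rot"]); d=R0.inv().apply(np.array(target_p)-st["position"])/0.05
    w=(R0.inv()*target_R).as_rotvec()/np.deg2rad(5)
    return np.round(w,3),np.round(d,3)
E
python3 - <<'E'
from h import *
t=pickle.load(open("pics/top0.pkl","rb"));s=pickle.load(open("pics/scene0.pkl","rb"))
def T(u,v): return 190+u/3.6,155+v/3.6
def S(u,v): return 240+u/3.6,180+v/3.6
for n,a,b,z in [("knob",(409,127),(454,251),.122),("brushend",(647,214),(157,281),.158),("brushbase",(634,241),(165,405),.05),("cup rim",(93,311),(555,59),.075),("spat",(714,226),(83,386),.11),("seam",(412,213),(390,240),.088)]:
    a=T(*a);b=S(*b);print(n,atz(t,*a,z),atz(s,*b,z),tri([ray(t,*a),ray(s,*b)]))
for n,a,z in [("blk",(595,198),.05),("blk",(743,198),.05),("blk",(743,278),.05),("blk",(595,278),.05),("lugL",(312,146),.075),("lugR",(507,133),.075),("hinge",(404,46),.088)]:
    print(n,atz(t,*T(*a),z))
from bench import telemetry
r=R.from_rotvec(telemetry.state()["tool_rot"]).as_matrix();print(r)
E
```

```text
knob [ 0.61181827 -0.00910287  0.122     ] [ 0.61194494 -0.00548332  0.122     ] (array([ 0.61239813, -0.00808634,  0.12373761]), [np.float64(0.0013866864269771822), np.float64(0.0013866864269773402)])
brushend [ 0.53716044 -0.17672192  0.158     ] [ 0.54030612 -0.17473421  0.158     ] (array([ 0.53835827, -0.17544899,  0.15687265]), [np.float64(0.0017269028203518303), np.float64(0.001726902820351975)])
brushbase [ 0.53421157 -0.17797783  0.05      ] [ 0.53663096 -0.17358022  0.05      ] (array([ 0.53558808, -0.17590202,  0.05056083]), [np.float64(0.0024906215437701298), np.float64(0.0024906215437701437)])
cup rim [0.48807218 0.22966852 0.075     ] [0.48885137 0.23198745 0.075     ] (array([0.48876278, 0.23037761, 0.07557035]), [np.float64(0.0010850027662504596), np.float64(0.0010850027662503887)])
spat [ 0.53485442 -0.23094711  0.11      ] [ 0.53765541 -0.23053819  0.11      ] (array([ 0.53567187, -0.23041355,  0.10819849]), [np.float64(0.0009582591179335207), np.float64(0.0009582591179336041)])
seam [ 0.55378177 -0.0094583   0.088     ] [ 5.53534736e-01 -8.37929813e-05  8.80000000e-02] (array([ 0.55525814, -0.00686666,  0.09291056]), [np.float64(0.003472648085679338), np.float64(0.003472648085679476)])
blk [ 0.56823259 -0.14937711  0.05      ]
blk [ 0.56538446 -0.26287307  0.05      ]
blk [ 0.50359334 -0.26005436  0.05      ]
blk [ 0.5064974 -0.1471556  0.05     ]
lugL [0.60898685 0.06472572 0.075     ]
lugR [ 0.6153472  -0.08252615  0.075     ]
hinge [ 0.68118824 -0.00651178  0.088     ]
[[ 2.88660469e-01 -9.57431484e-01 -2.94221974e-04]
 [-9.57431192e-01 -2.88660611e-01  7.50693565e-04]
 [-8.03667949e-04  6.50017391e-05 -9.99999675e-01]]
```

The crops confirm it. The small green pot is at about (0.612,-0.008), with the amber seam facing -x and the hinge on +x. The red brush is at (0.537,-0.176), with its top at z≈0.157 as specified. The cup is at (0.488,0.230), and the rim and knob heights also agree.

Run:
```python
from h import *
from bench import telemetry
st=telemetry.state();D=R.from_rotvec([np.pi,0,0])
print(rows(st,[.30,-.47,.34],R.from_rotvec([0,0,0])*D),rows(st,[.537,-.1755,.30],D))
```

```text
(array([-5.0000e-03,  8.0000e-03, -1.4644e+01]), array([-1.765, -3.032, -2.181])) (array([-5.0000e-03,  8.0000e-03, -1.4644e+01]), array([-6.035, -9.27 , -1.378]))
```

>>> send_rows(motion=[[0, 0, -1.0, 0, 0, -1.0, 0], [0, 0, -2.5, -0.6, -0.9, -1.8, 0], [0, 0, -4.0, -1.2, -1.6, -1.8, 0], [0, 0, -5.5, -1.7, -2.4, -1.8, 0], [0, 0, -7.0, -2.3, -3.2, -1.8, 0], [0, 0, -8.5, -2.9, -4.0, -1.8, 0], [0, 0, -10, -3.5, -4.8, -1.8, 0], [0, 0, -11.2, -4.0, -5.5, -1.8, 0]])

```text
t: 0.95
position: [0.3861, -0.3262, 0.3211]
tool_rot: [-3.107, 0.462, 0.001]
ft_force: [1.2, -0.6, 0.3]
grip_width: 0.0851
```

```bash
cat > go.py <<'E'
import sys
from h import *
from bench import telemetry
st=telemetry.state();print(round(st["t"],2),st["position"].round(4),st["tool_rot"].round(3),st["ft_force"].round(1),round(st["grip_width"],4),st["joint_positions"].round(2))
if len(sys.argv)>1:
    a=[float(x) for x in sys.argv[1:]]
    yaw=a[3] if len(a)>3 else 0
    print(rows(st,a[:3],R.from_euler('z',yaw,degrees=True)*R.from_rotvec([np.pi,0,0])))
E
python3 go.py .537 -.1755 .25
```

```text
0.95 [ 0.3861 -0.3262  0.3211] [-3.107e+00  4.620e-01  1.000e-03] [ 1.2 -0.6  0.3] 0.0851 [ 0.89  0.26 -0.37  1.78  0.1   1.13  0.19]
(array([-0.005,  0.004, -3.387]), array([ 2.01 , -3.761,  1.423]))
```

>>> send_rows(motion=[[0, 0, -0.8, 0.4, -0.8, 0, 0], [0, 0, -1.8, 0.8, -1.6, 0.2, 0], [0, 0, -2.6, 1.2, -2.4, 0.5, 0], [0, 0, -3.387, 1.7, -3.1, 1.0, 0], [0, 0, -3.387, 2.01, -3.76, 1.42, 0], [0, 0, -3.387, 2.01, -3.76, 1.42, 0], [0, 0, -3.387, 2.01, -3.76, 1.42, 0], [0, 0, -3.387, 2.01, -3.76, 1.42, 0]])

```text
t: 1.75
position: [0.5366, -0.1765, 0.2505]
tool_rot: [3.141, -0.002, -0.0]
ft_force: [0.6, -0.9, -0.5]
grip_width: 0.0857
```

```bash
python3 - <<'E'
from h import *
snap("wrist","w1")
E
python3 go.py .537 -.1755 .114
```

```text
1.8 [ 0.5366 -0.1767  0.2507] [ 3.141e+00 -2.000e-03  0.000e+00] [-0. -1. -0.] 0.0855 [ 0.57  0.44 -0.49  1.72  0.23  1.04 -0.  ]
(array([ 0.004, -0.002, -0.017]), array([ 0.008, -0.024,  2.735]))
```

View pics/w1.png

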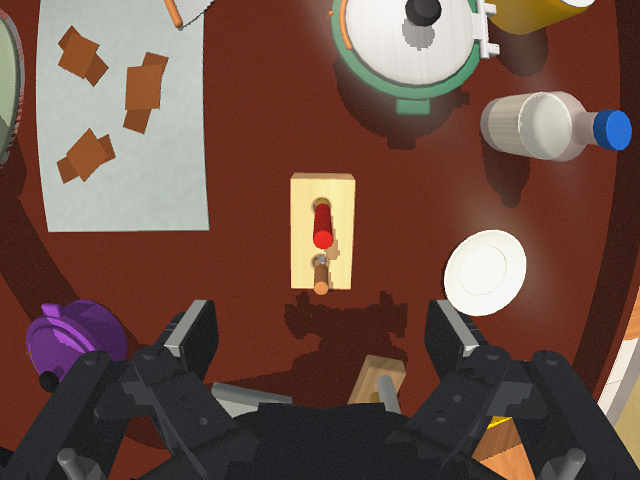

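Run:
```python
from h import *
c=pickle.load(open("pics/w1.pkl","rb"))
for n,u,v,z in [("bend",323,240,.158),("bbase",321,204,.05),("spat",321,289,.11),("knob",424,10,.124),("seam",342,22,.088),("lug",413,107,.078)]: print(n,atz(c,u,v,z,True).round(4))
```

```text
bend [ 0.5369 -0.1746  0.158 ]
bbase [ 0.5356 -0.172   0.05  ]
spat [ 0.5355 -0.232   0.11  ]
knob [ 0.6118 -0.0082  0.124 ]
seam [ 0.553  -0.0112  0.088 ]
lug [ 0.614 -0.081  0.078]
```

The wrist image shows the brush end at (323,240), which gives (0.537,-0.175) and agrees with the other views. The path around the fingers is clear, so I'll go down and grip.

>>> send_rows(motion=[[0, 0, 0, 0, -0.03, 0.7, 0], [0, 0, 0, 0, -0.03, 1.4, 0], [0, 0, 0, 0, -0.03, 2.1, 0], [0, 0, 0, 0, -0.03, 2.73, 0], [0, 0, 0, 0, -0.03, 2.73, 0], [0, 0, 0, 0, -0.03, 2.73, 1], [0, 0, 0, 0, -0.03, 2.73, 1], [0, 0, 0, 0, -0.03, 2.73, 1]])

```text
t: 2.6
position: [0.5374, -0.1757, 0.116]
tool_rot: [3.14, -0.003, 0.004]
ft_force: [-0.0, 0.0, -0.1]
grip_width: 0.0442
```

```bash
python3 go.py .537 -.175 .25
```

```text
2.6 [ 0.5374 -0.1757  0.116 ] [ 3.14e+00 -3.00e-03  4.00e-03] [-0.   0.  -0.1] 0.0442 [ 0.52  0.61 -0.43  1.84  0.35  0.76 -0.1 ]
(array([ 0.015, -0.029, -0.023]), array([-1.000e-03, -1.100e-02, -2.681e+00]))
```

>>> send_rows(motion=[[0, 0, 0, 0, 0, 0, 1], [0, 0, 0, 0, 0, 0, 1], [0, 0, 0, 0, 0, 0, 1], [0, 0, 0, 0, 0, 0, 1], [0, 0, 0, 0, 0, 0, 1], [0, 0, 0, 0, 0, 0, 1], [0, 0, 0, 0, 0, -0.2, 1], [0, 0, 0, 0, 0, -0.5, 1]])

```text
t: 3.4
position: [0.537, -0.1755, 0.1415]
tool_rot: [3.141, -0.003, 0.002]
ft_force: [0.6, -0.1, -0.7]
grip_width: 0.0128
```

```bash
python3 go.py .537 -.175 .25
```

```text
3.4 [ 0.537  -0.1755  0.1415] [ 3.141e+00 -3.000e-03  2.000e-03] [ 0.6 -0.1 -0.7] 0.0128 [ 0.53  0.57 -0.44  1.83  0.33  0.82 -0.08]
(array([ 0.01 , -0.017, -0.022]), array([ 0.004, -0.009, -2.171]))
```

>>> send_rows(motion=[[0, 0, 0, 0, 0, -0.8, 1], [0, 0, 0, 0, 0, -1.6, 1], [0, 0, 0, 0, 0, -2.4, 1], [0, 0, 0, -0.1, -0.8, -2.6, 1], [0, 0, 0, -0.2, -1.6, -2.6, 1], [0, 0, 0, -0.3, -2.4, -2.6, 1], [0, 0, 0, -0.4, -3.2, -2.6, 1], [0, 0, 0, -0.5, -4.0, -2.6, 1]])

```text
t: 4.2
position: [0.5116, 0.0262, 0.2726]
tool_rot: [3.141, -0.003, 0.004]
ft_force: [0.5, -0.7, -0.8]
grip_width: 0.0122
```

```bash
python3 go.py .488 .230 .27
```

```text
4.2 [0.5116 0.0262 0.2726] [ 3.141e+00 -3.000e-03  4.000e-03] [ 0.5 -0.7 -0.8] 0.0122 [ 0.29  0.34 -0.58  1.82  0.21  1.04 -0.38]
(array([ 0.012, -0.031, -0.022]), array([-0.481, -4.075,  0.047]))
```

>>> send_rows(motion=[[0, 0, 0, -0.1, -0.8, 0, 1], [0, 0, 0, -0.2, -1.6, 0, 1], [0, 0, 0, -0.3, -2.4, 0, 1], [0, 0, 0, -0.4, -3.2, 0, 1], [0, 0, 0, -0.47, -3.8, 0.05, 1], [0, 0, 0, -0.48, -4.08, 0.05, 1], [0, 0, 0, -0.48, -4.08, 0.05, 1], [0, 0, 0, -0.48, -4.08, 0.05, 1]])

```text
t: 5.0
position: [0.4883, 0.2292, 0.2702]
tool_rot: [3.14, -0.004, 0.005]
ft_force: [-0.0, -1.0, -0.4]
grip_width: 0.0121
```

```bash
python3 go.py .488 .230 .12
python3 - <<'E'
from h import *
w=snap("wrist","w2");t=snap("top","t2");s=snap("scene","s2")
print(proj(t,np.array([.488,.23,.12])),proj(s,np.array([.488,.23,.12])))
u,v=[int(x) for x in proj(t,np.array([.488,.23,.12]))]
a=cv2.resize(t["image"][v-50:v+50,u-50:u+50,::-1],(390,390))
u,v=[int(x) for x in proj(s,np.array([.488,.23,.17]))]
b=cv2.resize(s["image"][v-50:v+50,u-50:u+50,::-1],(390,390))
cv2.imwrite("pics/c3.png",np.hstack([a,b]))
E
```

```text
5.0 [0.4883 0.2292 0.2702] [ 3.14  -0.004  0.005] [-0.  -1.  -0.4] 0.0121 [-0.07  0.4  -0.63  1.76  0.27  1.07 -0.8 ]
(array([ 0.019, -0.035, -0.029]), array([-0.016, -0.021,  3.005]))
(np.float64(212.72079338588713), np.float64(239.41516519555418)) (np.float64(395.0048570319568), np.float64(182.31575401948052))
```

View pics/w2.png

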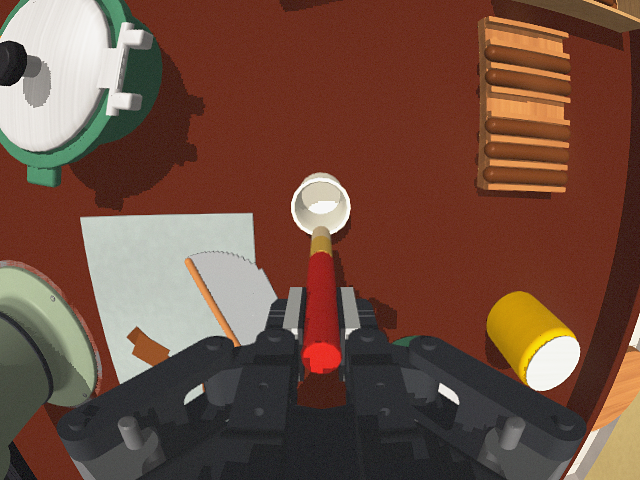

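View pics/c3.png

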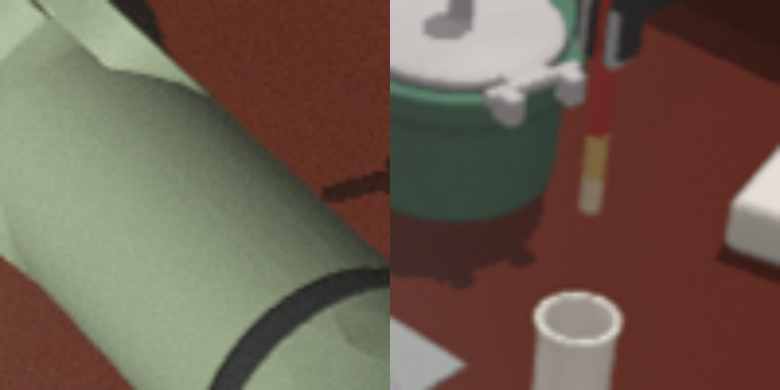

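Run:
```python
from h import *
w=pickle.load(open("pics/w2.pkl","rb"));s=pickle.load(open("pics/s2.pkl","rb"))
print("rim",atz(w,321,204,.075,True))
u,v=[int(x) for x in proj(s,np.array([.488,.23,.17]))]
x,y=u-50+200/3.9,v-50+211/3.9
print(x,y,tri([ray(s,x,y),ray(w,321,230,True)]))
x,y=u-50+187/3.9,v-50+318/3.9
print("rim",tri([ray(s,x,y),ray(w,321,204,True)]))
# on axis
for z in (.13,.14,.15,.16,.165,.17): print(z,proj(s,np.array([.4883,.2292,z])),proj(w,np.array([.4883,.2292,z]),True))
```

```text
rim [0.48797585 0.23452795 0.075     ]
397.28205128205127 169.1025641025641 (array([0.48793943, 0.23274695, 0.15868277]), [np.float64(0.00031529638573058496), np.float64(0.0003152963857307498)])
rim (array([0.48752729, 0.23376034, 0.07271057]), [np.float64(0.0005452487251575205), np.float64(0.0005452487251574603)])
0.13 (np.float64(395.24953756085085), np.float64(179.23359297744923)) (np.float64(321.68093301774303), np.float64(224.44570566206468))
0.14 (np.float64(395.6186609605254), np.float64(175.93865469955907)) (np.float64(321.7503588534094), np.float64(227.74522576118267))
0.15 (np.float64(395.99178577398516), np.float64(172.60799825409077)) (np.float64(321.8246392682284), np.float64(231.27795079592903))
0.16 (np.float64(396.3689774206904), np.float64(169.2410396816313)) (np.float64(321.904286879931), np.float64(235.068798165339))
0.165 (np.float64(396.55911914109635), np.float64(167.5437611202018)) (np.float64(321.94630301611727), np.float64(237.0697619014934))
0.17 (np.float64(396.7503027539801), np.float64(165.83718222341105)) (np.float64(321.98988660128595), np.float64(239.1462472755929))
```

The wrist view shows the rim centre at (321,204), so the tip is over the mouth within 2–3 mm against 18 mm of clearance. I'll dip now.

>>> send_rows(motion=[[0, 0, 0, 0, -0.04, 0.8, 1], [0, 0, 0, 0, -0.04, 1.6, 1], [0, 0, 0, 0, -0.04, 2.2, 1], [0, 0, 0, 0, -0.04, 2.7, 1], [0, 0, 0, 0, -0.04, 3.0, 1], [0, 0, 0, 0, -0.04, 3.02, 1], [0, 0, 0, 0, -0.04, 3.02, 1], [0, 0, 0, 0, -0.04, 3.02, 1]])

```text
t: 5.95
position: [0.4896, 0.2307, 0.1203]
tool_rot: [3.141, -0.006, 0.007]
ft_force: [-0.9, -0.5, -0.9]
grip_width: 0.0127
```

```bash
python3 - <<'E'
from h import *
s=snap("scene","s3")
cv2.imwrite("pics/c4.png",cv2.resize(s["image"][140:240,340:460,::-1],(0,0),fx=5,fy=5))
E
python3 go.py .488 .231 .24
```

```text
6.0 [0.4896 0.2308 0.1203] [ 3.141 -0.006  0.007] [ 0.8 -0.4 -1.7] 0.0125 [-0.15  0.59 -0.55  1.9   0.43  0.77 -0.95]
(array([ 0.011, -0.054, -0.046]), array([-2.000e-02, -2.000e-03, -2.395e+00]))
```

View pics/c4.png

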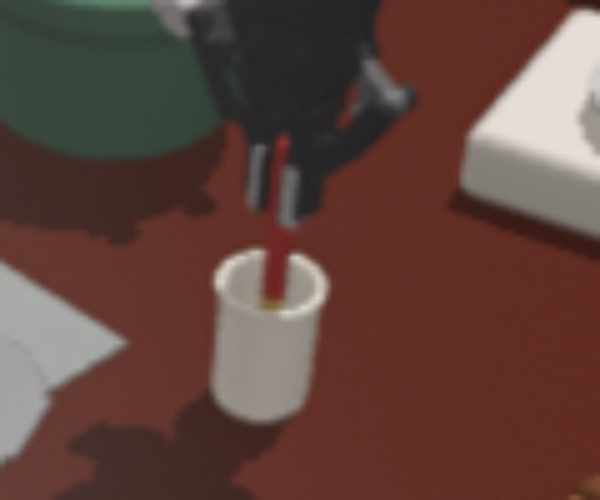

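Red ends just below the rim, at (272,300) in the crop, so the bristles are about 60 mm down in the cup and it stands upright. Next I'll lift and go to the seam.

>>> send_rows(motion=[[0, 0, 0, 0, 0, -0.8, 1], [0, 0, 0, 0, 0, -1.6, 1], [0, 0, 0, 0, 0, -2.3, 1], [0, 0, 0, 0.2, 0.7, -2.5, 1], [0, 0, 0, 0.4, 1.5, -2.5, 1], [0, 0, 0, 0.6, 2.3, -2.5, 1], [0, 0, 0, 0.8, 3.1, -2.5, 1], [0, 0, 0, 1.0, 3.9, -2.5, 1]])

```text
t: 6.8
position: [0.5385, 0.034, 0.2468]
tool_rot: [3.14, -0.006, 0.01]
ft_force: [0.7, 0.1, -0.2]
grip_width: 0.0125
```

```bash
python3 go.py .552 -.0105 .215
```

```text
6.8 [0.5385 0.034  0.2468] [ 3.14  -0.006  0.01 ] [ 0.7  0.1 -0.2] 0.0125 [ 0.26  0.41 -0.58  1.79  0.27  1.01 -0.43]
(array([ 0.013, -0.073, -0.047]), array([0.269, 0.887, 0.639]))
```

>>> send_rows(motion=[[0, 0, 0, 0.2, 0.5, 0.2, 1], [0, 0, 0, 0.27, 0.88, 0.4, 1], [0, 0, 0, 0.27, 0.88, 0.6, 1], [0, -0.07, -0.05, 0.27, 0.88, 0.64, 1], [0, -0.07, -0.05, 0.27, 0.88, 0.64, 1], [0, -0.07, -0.05, 0.27, 0.88, 0.64, 1], [0, -0.07, -0.05, 0.27, 0.88, 0.64, 1], [0, -0.07, -0.05, 0.27, 0.88, 0.64, 1]])

```text
t: 7.6
position: [0.5522, -0.0097, 0.2153]
tool_rot: [3.14, 0.002, 0.001]
ft_force: [-0.0, -0.1, -0.6]
grip_width: 0.0124
```

```bash
python3 go.py .552 -.0105 .195
python3 - <<'E'
from h import *
w=snap("wrist","w4");s=snap("scene","s4")
cv2.imwrite("pics/c5.png",np.hstack([cv2.resize(w["image"][80:330,190:390,::-1],(400,500)),cv2.resize(s["image"][170:270,310:390,::-1],(400,500))]))
E
```

```text
7.6 [ 0.5522 -0.0097  0.2153] [3.14e+00 2.00e-03 1.00e-03] [-0.  -0.1 -0.6] 0.0124 [ 0.32  0.47 -0.56  1.79  0.3   0.96 -0.36]
(array([ 0.013, -0.01 ,  0.012]), array([-0.004,  0.016,  0.406]))
```

View pics/c5.png

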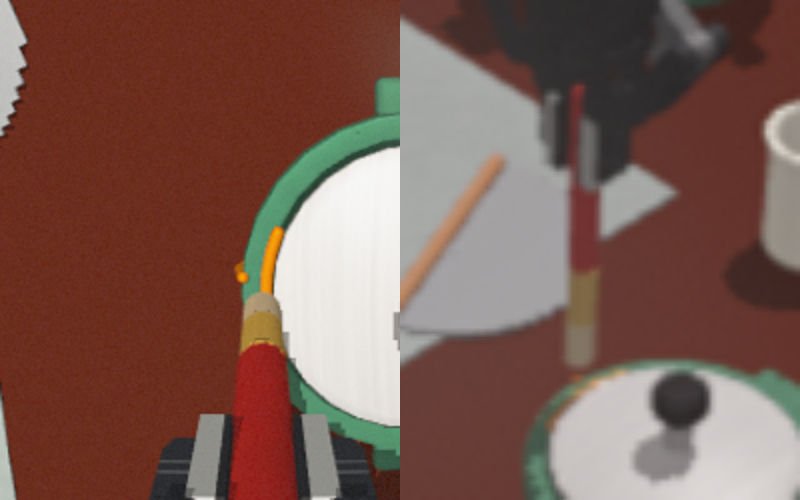

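View pics/w4.png

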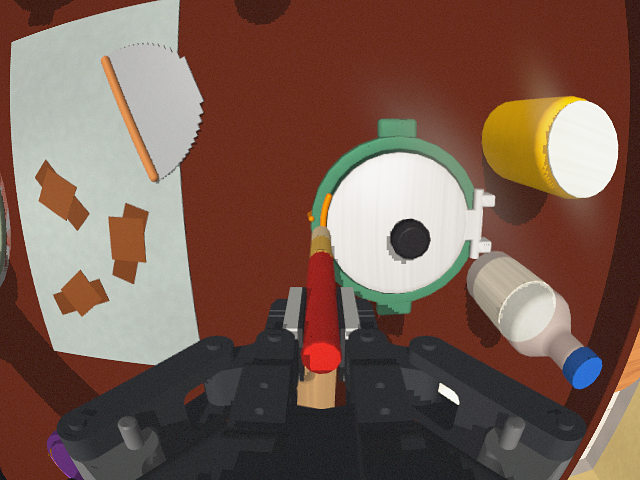

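Run:
```python
from h import *
w=pickle.load(open("pics/w4.pkl","rb"))
for n,u,v,z in [("knob",410,239,.126),("lug+",397,130,.078),("lug-",393,306,.078),("beadend",329,195,.088),("drip",311,216,.085),("hinge",478,221,.09),("hingeA",488,200,.09),("hingeB",487,244,.09)]: print(n,atz(w,u,v,z,True).round(4))
e=np.array(cv2.fitEllipse(np.array([[[328,213]],[[333,190]],[[350,165]],[[395,152]],[[435,163]],[[462,194]],[[464,245]],[[440,283]],[[390,295]],[[350,279]]],np.float32))[0]);print("lid c",e,atz(w,*e,.09,True))
for z in (.105,.11,.115): print(z,proj(w,np.array([.5522,-.0097,z]),True))
```

```text
knob [ 0.6105 -0.0063  0.126 ]
lug+ [0.6086 0.065  0.078 ]
lug- [ 0.6128 -0.0805  0.078 ]
beadend [0.5572 0.0162 0.088 ]
drip [ 5.437e-01 -5.000e-04  8.500e-02]
hinge [ 0.6755 -0.0023  0.09  ]
hingeA [0.6826 0.0149 0.09  ]
hingeB [ 0.6861 -0.0214  0.09  ]
lid c [396.71118164 223.48419189] [ 0.60846956 -0.00488569  0.09      ]
0.105 (np.float64(322.3385205176574), np.float64(235.10833658991484))
0.11 (np.float64(322.37251495207215), np.float64(237.10622325118))
0.115 (np.float64(322.407765479041), np.float64(239.17950806430017))
```

>>> send_rows(motion=[[0, 0, 0, 0, 0, 0.2, 1], [0, 0, 0, -0.02, 0, 0.3, 1], [0, 0, 0, -0.02, 0, 0.34, 1], [0, 0, 0, -0.02, 0, 0.36, 1], [0, 0, 0, -0.02, 0, 0.38, 1], [0, 0, 0, -0.02, 0, 0.4, 1], [0, 0, 0, -0.02, 0, 0.4, 1], [0, 0, 0, -0.02, 0, 0.4, 1]])

```text
t: 8.5
position: [0.5508, -0.0101, 0.195]
tool_rot: [3.14, 0.001, -0.0]
ft_force: [-2.8, 0.7, -2.2]
grip_width: 0.0124
```

```bash
python3 go.py .551 -.0095 .193
python3 - <<'E'
from h import *
w=snap("wrist","w5");s=snap("scene","s5")
cv2.imwrite("pics/c6.png",np.hstack([cv2.resize(w["image"][130:280,260:380,::-1],(400,500)),cv2.resize(s["image"][205:265,325:373,::-1],(400,500))]))
E
```

```text
8.5 [ 0.5508 -0.0101  0.195 ] [ 3.14e+00  1.00e-03 -0.00e+00] [-2.8  0.7 -2.2] 0.0124 [ 0.31  0.49 -0.55  1.81  0.32  0.92 -0.38]
(array([0.016, 0.003, 0.006]), array([ 0.005, -0.012,  0.04 ]))
```

View pics/c6.png

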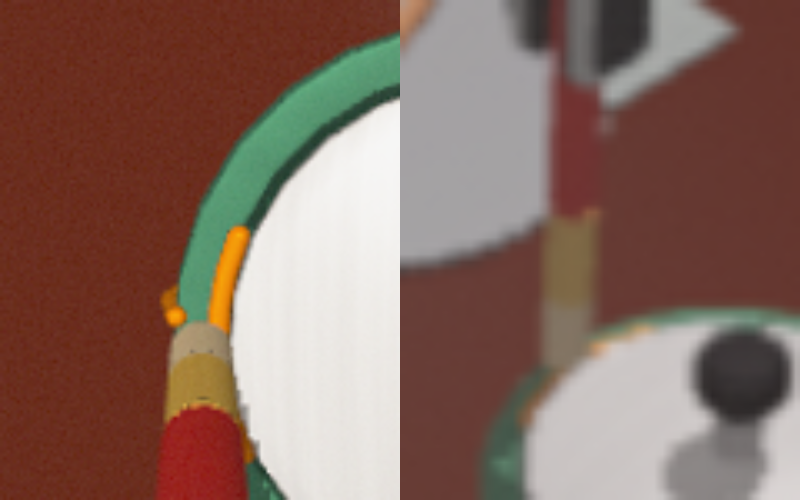

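Contact has begun: the sideways force is about -2.8 N and the tip is beside the amber bead, at (200,340) in the left crop. I'll press a little more into the corner.

>>> send_rows(motion=[[0, 0, 0, 0, 0, 0.02, 1], [0, 0, 0, 0, 0, 0.04, 1], [0, 0, 0, 0.0, 0, 0.06, 1], [0, 0, 0, 0.02, 0, 0.06, 1], [0, 0, 0, 0.04, 0, 0.06, 1], [0, 0, 0, 0.04, 0, 0.06, 1], [0, 0, 0, 0.04, 0, 0.06, 1], [0, 0, 0, 0.04, 0, 0.06, 1]])

```text
t: 9.4
position: [0.5524, -0.01, 0.192]
tool_rot: [3.14, 0.001, -0.002]
ft_force: [-7.9, 0.3, 5.0]
grip_width: 0.0126
```

```bash
python3 go.py .551 -.0095 .193
python3 - <<'E'
from h import *
w=snap("wrist","w6");s=snap("scene","s6")
cv2.imwrite("pics/c7.png",np.hstack([cv2.resize(w["image"][130:280,260:380,::-1],(400,500)),cv2.resize(s["image"][205:265,325:373,::-1],(400,500))]))
E
```

```text
9.4 [ 0.5524 -0.01    0.192 ] [ 3.14e+00  1.00e-03 -2.00e-03] [-7.9  0.3  5. ] 0.0126 [ 0.31  0.5  -0.55  1.81  0.32  0.92 -0.38]
(array([0.017, 0.013, 0.006]), array([-0.028, -0.011, -0.02 ]))
```

View pics/c7.png

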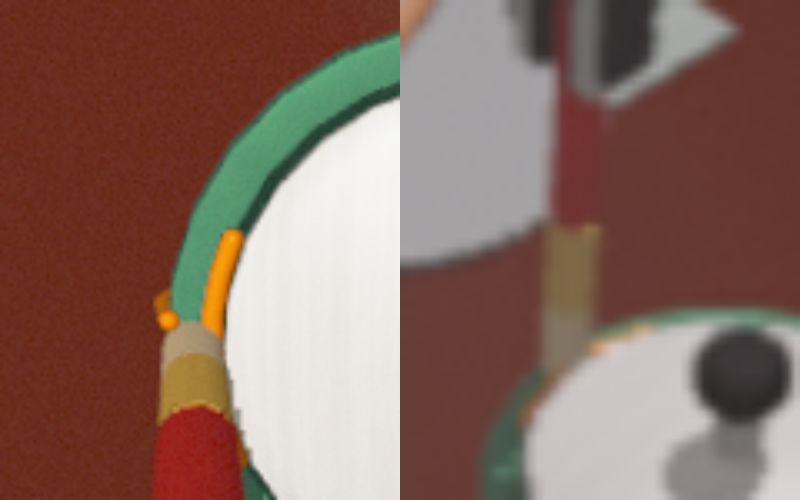

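The bristles are in the corner, against both rim (5 N up) and lid edge (8 N sideways). I'll stroke slightly along the seam, then dab once from above with the tip centred on it.

>>> send_rows(motion=[[0, 0, 0, -0.03, 0.06, -0.02, 1], [0, 0, 0, -0.03, -0.06, -0.02, 1], [0, 0, 0, -0.03, 0, -0.02, 1], [0, 0, 0, -0.05, 0, -0.2, 1], [0, 0, 0, 0.04, 0, -0.2, 1], [0, 0, 0, 0.06, 0, -0.04, 1], [0, 0, 0, 0.06, 0, -0.01, 1], [0, 0, 0, 0.06, 0, -0.01, 1]])

```text
t: 10.3
position: [0.5577, -0.0097, 0.1951]
tool_rot: [3.14, 0.0, 0.007]
ft_force: [-5.0, -1.3, 42.4]
grip_width: 0.0123
```

```bash
python3 go.py .488 .231 .25
python3 - <<'E'
from h import *
w=snap("wrist","w7");s=snap("scene","s7")
cv2.imwrite("pics/c8.png",np.hstack([cv2.resize(w["image"][130:280,260:380,::-1],(400,500)),cv2.resize(s["image"][205:265,325:373,::-1],(400,500))]))
E
```

```text
10.3 [ 0.5577 -0.0097  0.1951] [3.14  0.    0.007] [-5.  -1.3 42.4] 0.0123 [ 0.31  0.5  -0.55  1.8   0.32  0.92 -0.38]
(array([ 0.021, -0.05 ,  0.003]), array([-1.387, -4.813, -1.113]))
```

View pics/c8.png

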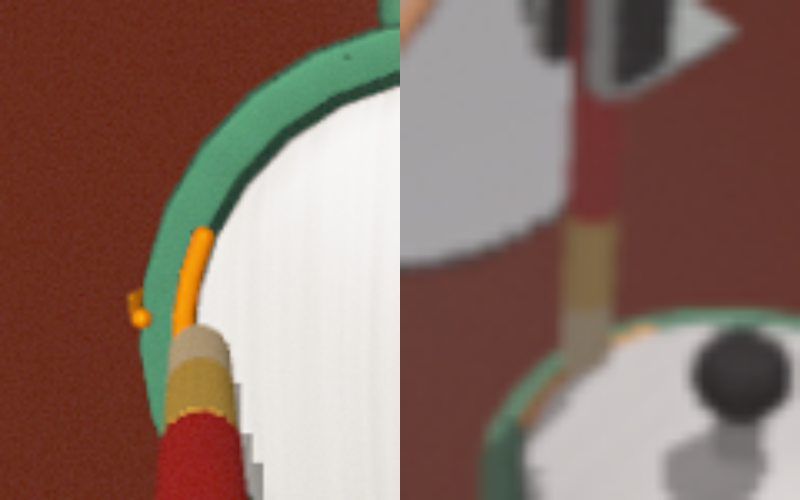

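That last dab pressed harder than I intended: 42 N, through the brush tip. I'll lift off now and then check whether the brush slipped in the grip.

>>> send_rows(motion=[[0, 0, 0, -0.02, 0, -0.2, 1], [0, 0, 0, -0.05, 0, -0.6, 1], [0, 0, 0, -0.1, -0.2, -1.0, 1], [0, 0, 0, -0.3, -0.9, -1.1, 1], [0, 0, 0, -0.5, -1.7, -1.1, 1], [0, 0, 0, -0.7, -2.5, -1.1, 1], [0, 0, 0, -0.9, -3.3, -1.1, 1], [0, 0, 0, -1.15, -4.1, -1.1, 1]])

```text
t: 11.2
position: [0.4998, 0.1968, 0.2495]
tool_rot: [3.14, -0.001, 0.008]
ft_force: [0.9, 0.9, -0.9]
grip_width: 0.0128
```

```bash
python3 go.py .488 .232 .25
```

```text
11.2 [0.4998 0.1968 0.2495] [ 3.14e+00 -1.00e-03  8.00e-03] [ 0.9  0.9 -0.9] 0.0128 [-0.02  0.42 -0.63  1.79  0.29  1.02 -0.75]
(array([ 0.017, -0.06 , -0.004]), array([-0.237, -0.703, -0.013]))
```

>>> send_rows(motion=[[0, 0, 0, -0.2, -0.5, 0, 1], [0, 0, 0, -0.23, -0.7, 0, 1], [0, -0.06, 0, -0.23, -0.7, 0, 1], [0, -0.06, 0, -0.23, -0.7, 0, 1], [0, -0.06, 0, -0.23, -0.7, 0, 1], [0, -0.06, 0, -0.23, -0.7, 0, 1], [0, -0.06, 0, -0.23, -0.7, 0, 1], [0, -0.06, 0, -0.23, -0.7, 0, 1]])

```text
t: 12.0
position: [0.4885, 0.2315, 0.2493]
tool_rot: [3.14, -0.001, 0.0]
ft_force: [1.0, -0.1, -1.1]
grip_width: 0.0127
```

```bash
python3 go.py .488 .232 .116;  python3 - <<'E'
from h import *
w=snap("wrist","w8");s=snap("scene","s8")
cv2.imwrite("pics/c9.png",np.hstack([cv2.resize(w["image"][150:390,240:400,::-1],(400,600)),cv2.resize(s["image"][120:240,350:430,::-1],(400,600))]))
E
```

```text
12.0 [0.4885 0.2315 0.2493] [ 3.14e+00 -1.00e-03  0.00e+00] [ 1.  -0.1 -1.1] 0.0127 [-0.08  0.43 -0.63  1.78  0.29  1.03 -0.82]
(array([ 0.018, -0.001, -0.01 ]), array([-0.01 , -0.015,  2.667]))
```

View pics/c9.png

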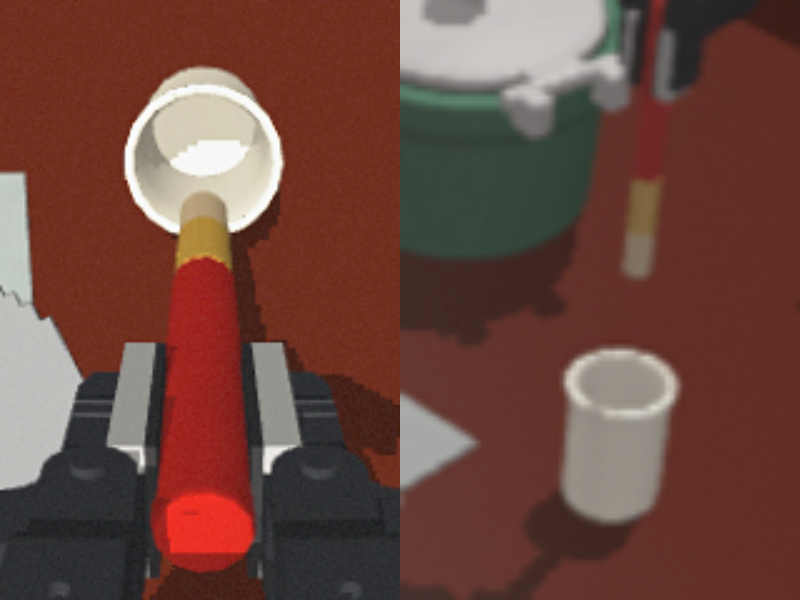

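The brush is still straight in the grip and over the mouth, with the tip at (203,200) and the rim centred at (203,160) in the crop. I'll lower it and release.

>>> send_rows(motion=[[0, 0, 0, 0, -0.01, 0.8, 1], [0, 0, 0, 0, -0.01, 1.6, 1], [0, 0, 0, 0, -0.01, 2.2, 1], [0, 0, 0, 0, -0.01, 2.5, 1], [0, 0, 0, 0, -0.01, 2.65, 1], [0, 0, 0, 0, -0.01, 2.7, 1], [0, 0, 0, 0, -0.01, 2.7, 1], [0, 0, 0, 0, -0.01, 2.7, 1]])

```text
t: 12.9
position: [0.4889, 0.2322, 0.1154]
tool_rot: [3.141, -0.001, 0.002]
ft_force: [-0.3, -0.4, -0.5]
grip_width: 0.0128
```

```bash
python3 go.py .488 .232 .112
```

```text
12.9 [0.4889 0.2322 0.1154] [ 3.141e+00 -1.000e-03  2.000e-03] [-0.3 -0.4 -0.5] 0.0128 [-0.15  0.6  -0.55  1.9   0.44  0.76 -0.95]
(array([ 0.011, -0.017, -0.009]), array([-0.019,  0.004,  0.069]))
```

>>> send_rows(motion=[[0, 0, 0, 0, 0, 0.03, 1], [0, 0, 0, 0, 0, 0.05, 1], [0, 0, 0, 0, 0, 0.05, 0.7], [0, 0, 0, 0, 0, 0.05, 0.6], [0, 0, 0, 0, 0, 0.05, 0.4], [0, 0, 0, 0, 0, 0.05, 0.2], [0, 0, 0, 0, 0, 0.05, 0], [0, 0, 0, 0, 0, 0.05, 0]])

```text
t: 13.7
position: [0.489, 0.2322, 0.1129]
tool_rot: [3.141, -0.001, 0.002]
ft_force: [0.3, 0.4, 0.1]
grip_width: 0.0856
```

```bash
python3 go.py .488 .232 .25;  python3 - <<'E'
from h import *
w=snap("wrist","w9");s=snap("scene","s9")
cv2.imwrite("pics/c10.png",np.hstack([cv2.resize(w["image"][150:480,210:430,::-1],(400,600)),cv2.resize(s["image"][120:240,350:430,::-1],(400,600))]))
E
```

```text
13.7 [0.489  0.2322 0.1129] [ 3.141e+00 -1.000e-03  2.000e-03] [0.3 0.4 0.1] 0.0856 [-0.16  0.6  -0.55  1.9   0.44  0.76 -0.96]
(array([ 0.011, -0.018, -0.008]), array([-0.015,  0.007, -2.741]))
```

View pics/c10.png

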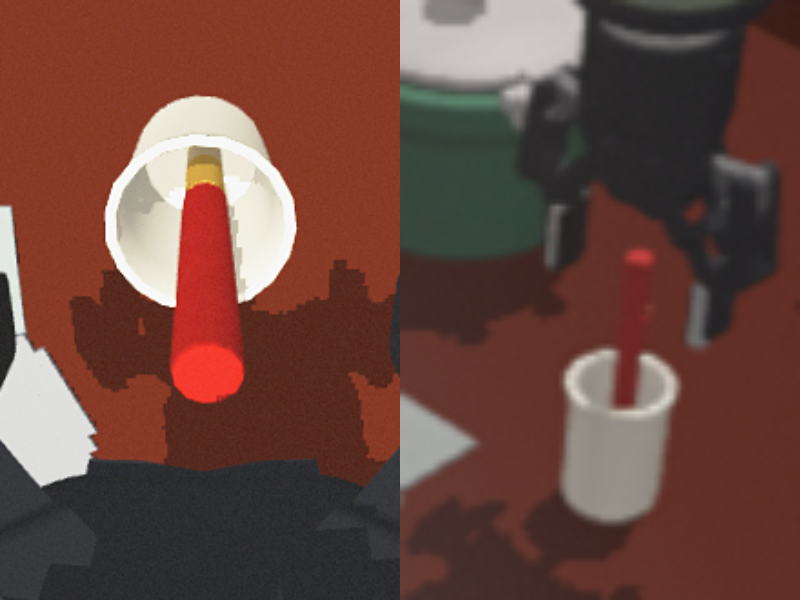

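The brush stands almost upright in the cup, which hasn't tipped. I'll rise straight up, and work out the bottle clearance.

>>> send_rows(motion=[[0, 0, 0, 0, 0, -0.3, 0], [0, 0, 0, 0, 0, -0.9, 0], [0, 0, 0, 0, 0, -1.7, 0], [0, 0, 0, 0, 0, -2.5, 0], [0, 0, 1.6, 0, 0.3, -3.0, 0], [0, 0, 3.2, 0.4, 1.1, -3.0, 0], [0, 0, 4.8, 0.8, 1.9, -3.0, 0], [0, 0, 6.4, 1.2, 2.7, -3.0, 0]])

```text
t: 14.6
position: [0.5491, 0.0959, 0.2648]
tool_rot: [-3.017, 0.874, -0.005]
ft_force: [1.0, 0.2, -0.1]
grip_width: 0.0853
```

```bash
python3 - <<'E'
from h import *
t=pickle.load(open("pics/top0.pkl","rb"));s=pickle.load(open("pics/scene0.pkl","rb"))
print("cap",tri([ray(t,333.5,134.5),ray(s,389,283)]),atz(t,333.5,134,.19))
print("tin",atz(t,276,143,.12))
E
python3 go.py .6105 -.007 .2 92; python3 go.py .6105 -.007 .2 -88
```

```text
cap (array([ 0.74374785, -0.08865319,  0.18080822]), [np.float64(0.0012497955400294844), np.float64(0.0012497955400293268)]) [ 0.74124493 -0.08913787  0.19      ]
tin [0.74227451 0.06132207 0.12      ]
14.6 [0.5491 0.0959 0.2648] [-3.017  0.874 -0.005] [ 1.   0.2 -0.1] 0.0853 [ 0.07  0.41 -0.47  1.73  0.21  1.05 -1.04]
(array([  0.027,  -0.034, -24.865]), array([2.135, 1.084, 1.301]))
14.6 [0.5491 0.0959 0.2648] [-3.017  0.874 -0.005] [ 1.   0.2 -0.1] 0.0853 [ 0.07  0.41 -0.47  1.73  0.21  1.05 -1.04]
(array([-0.029, -0.023, 11.135]), array([2.135, 1.084, 1.301]))
```

>>> send_rows(motion=[[0, 0, 1.6, 0.5, 0.3, 0.2, 0], [0, 0, 3.2, 1.0, 0.6, 0.5, 0], [0, 0, 4.8, 1.5, 0.9, 0.8, 0], [0, 0, 6.4, 2.0, 1.1, 1.1, 0], [0, 0, 8.0, 2.15, 1.1, 1.3, 0], [0, 0, 9.6, 2.15, 1.1, 1.3, 0], [0, 0, 11.1, 2.15, 1.1, 1.3, 0], [0, 0, 11.1, 2.15, 1.1, 1.3, 0]])

```text
t: 15.4
position: [0.6108, -0.0077, 0.201]
tool_rot: [-2.259, 2.179, -0.004]
ft_force: [-0.3, -0.4, 0.3]
grip_width: 0.0853
```

```bash
python3 go.py .6115 -.007 .105 -88
python3 - <<'E'
from h import *
snap("wrist","w10")
E
```

```text
15.4 [ 0.6108 -0.0077  0.201 ] [-2.259  2.179 -0.004] [-0.3 -0.4  0.3] 0.0853 [ 0.05  0.53 -0.2   1.67  0.12  0.95 -1.73]
(array([-0.041, -0.001,  0.011]), array([-0.013, -0.007,  1.92 ]))
```

View pics/w10.png

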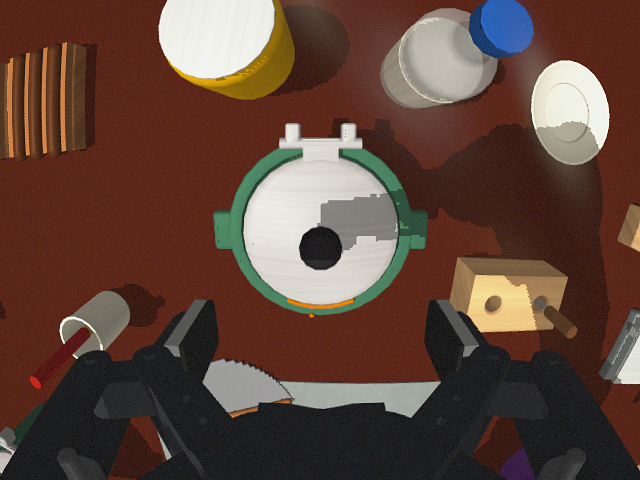

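Run:
```python
from h import *
w=pickle.load(open("pics/w10.pkl","rb"))
for n,u,v,z in [("knob",321,248,.124),("lug+",222,230,.078),("lug-",420,230,.078),("seam",321,303,.088),("hingeA",292,132,.09),("hingeB",348,132,.09)]: print(n,atz(w,u,v,z,True).round(4))
```

```text
knob [ 0.6114 -0.0073  0.124 ]
lug+ [0.6081 0.0679 0.078 ]
lug- [ 0.6134 -0.0825  0.078 ]
seam [ 0.5555 -0.0092  0.088 ]
hingeA [0.6819 0.0148 0.09  ]
hingeB [ 0.6832 -0.023   0.09  ]
```

The knob is at (321,248), centred between the fingers. The seam middle is at (321,303), which matches where I dabbed, and the cup and brush stand fine. Next I'll descend and grip.

>>> send_rows(motion=[[0, 0, 0, 0, 0, 0.6, 0], [0, 0, 0, 0, 0, 1.2, 0], [0, 0, 0, -0.01, -0.01, 1.7, 0], [0, 0, 0, -0.01, -0.01, 1.95, 0], [0, 0, 0, -0.01, -0.01, 2.0, 0], [0, 0, 0, -0.01, -0.01, 2.0, 0.4], [0, 0, 0, -0.01, -0.01, 2.0, 0.5], [0, 0, 0, -0.01, -0.01, 2.0, 0.55]])

```text
t: 16.25
position: [0.6122, -0.0071, 0.1021]
tool_rot: [-2.264, 2.172, -0.006]
ft_force: [0.2, -0.5, 0.4]
grip_width: 0.0438
```

```bash
python3 go.py .6114 -.0073 .101 -88
```

```text
16.25 [ 0.6122 -0.0071  0.1021] [-2.264  2.172 -0.006] [ 0.2 -0.5  0.4] 0.0438 [ 0.04  0.66 -0.18  1.74  0.16  0.76 -1.75]
(array([-0.061, -0.003,  0.076]), array([0.003, 0.017, 0.022]))
```

>>> send_rows(motion=[[0, 0, 0, 0, 0, 0, 0.65], [0, 0, 0, 0, 0, 0, 0.8], [0, 0, 0, 0, 0, 0, 1], [0, 0, 0, 0, 0, 0, 1], [0, 0, 0, 0, 0, 0, 1], [0, 0, 0, 0, 0, 0, 1], [0, 0, 0, 0, 0, 0, 1], [0, 0, 0, 0, 0, 0, 1]])

```text
t: 17.05
position: [0.6126, -0.007, 0.1031]
tool_rot: [-2.264, 2.172, -0.007]
ft_force: [-2.8, 0.8, 9.9]
grip_width: 0.0242
```

```bash
python3 go.py .6114 -.0073 .101 -88
python3 - <<'E'
from h import *
w=snap("wrist","w11");s=snap("scene","s11")
cv2.imwrite("pics/c11.png",np.hstack([cv2.resize(w["image"][200:400,240:400,::-1],(400,500)),cv2.resize(s["image"][190:310,310:406,::-1],(400,500))]))
E
```

```text
17.05 [ 0.6126 -0.007   0.1031] [-2.264  2.172 -0.007] [-2.8  0.8  9.9] 0.0242 [ 0.04  0.66 -0.18  1.74  0.16  0.76 -1.75]
(array([-0.074, -0.002,  0.078]), array([0.005, 0.025, 0.041]))
```

View pics/c11.png

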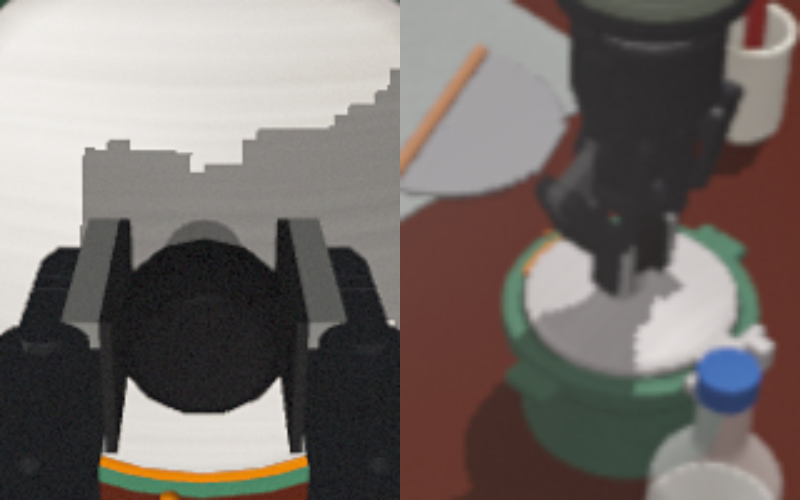

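The grip holds on the knob head: the opening is 24 mm and the head sits between the pads in the crop. Next I'll pull gently along the hinge arc, with the tool turning along with the lid.

>>> send_rows(motion=[[-0.1, 0, 0, 0, -0.003, -0.012, 1], [-0.2, 0, 0, 0, -0.006, -0.022, 1], [-0.3, 0, 0, 0, -0.009, -0.033, 1], [-0.4, 0, 0, 0, -0.012, -0.044, 1], [-0.5, 0, 0, 0, -0.014, -0.055, 1], [-0.6, 0, 0, 0, -0.018, -0.066, 1], [-0.7, 0, 0, 0, -0.021, -0.077, 1], [-0.7, 0, 0, 0, -0.021, -0.077, 1]])

```text
t: 17.95
position: [0.6137, -0.007, 0.1071]
tool_rot: [2.238, -2.147, -0.059]
ft_force: [-3.0, 0.4, -7.3]
grip_width: 0.0241
```

```bash
cat > arc.py <<'E'
from h import *
from bench import telemetry
st=telemetry.state();D=R.from_euler('z',-88,degrees=True)*R.from_rotvec([np.pi,0,0])
w=(R.from_rotvec(st["tool_rot"])*D.inv()).as_rotvec()
print(round(st["t"],2),st["position"].round(4),"tilt",w.round(3),"F",st["ft_force"].round(1),"M",st["wrist_torque"].round(2),"w",round(st["grip_width"],4))
E
python3 arc.py
```

```text
17.95 [ 0.6137 -0.007   0.1071] tilt [-0.002  0.055  0.007] F [-3.   0.4 -7.3] M [ 0.05  0.58 -0.01] w 0.0241
```

Run:
```python
from h import *
w=snap("wrist","w12");s=snap("scene","s12")
cv2.imwrite("pics/c12.png",np.hstack([cv2.resize(w["image"][280:400,240:400,::-1],(400,300)),cv2.resize(s["image"][215:305,320:440,::-1],(400,300))]))
```

```text
(no output)
```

View pics/c12.png

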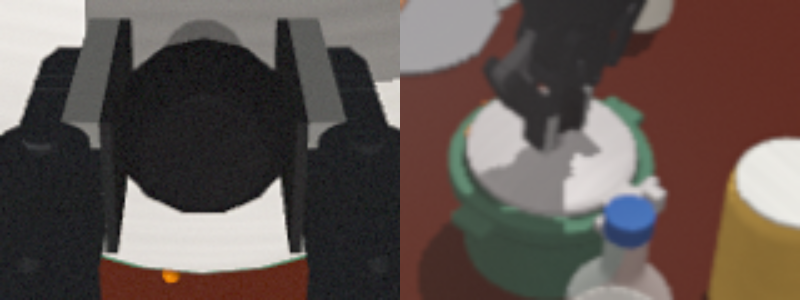

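The amber seam is now hidden by the raised lid edge and the load dropped to 7 N, so the gum has let go. I'll continue along the arc to about 20 mm.

>>> send_rows(motion=[[-0.2, 0, 0, 0, -0.006, -0.02, 1], [-0.4, 0, 0, 0, -0.012, -0.04, 1], [-0.6, 0, 0, 0, -0.018, -0.06, 1], [-0.8, 0, 0, 0, -0.025, -0.08, 1], [-1.0, 0, 0, 0, -0.031, -0.1, 1], [-1.2, 0, 0, 0, -0.038, -0.12, 1], [-1.3, 0, 0, 0, -0.041, -0.133, 1], [-1.3, 0, 0, 0, -0.041, -0.133, 1]])

```text
t: 18.85
position: [0.6161, -0.0069, 0.1139]
tool_rot: [2.175, -2.086, -0.177]
ft_force: [-6.5, 0.3, -7.0]
grip_width: 0.0242
```

```bash
python3 arc.py
python3 - <<'E'
from h import *
w=snap("wrist","w13");s=snap("scene","s13")
cv2.imwrite("pics/c13.png",np.hstack([cv2.resize(w["image"][240:400,240:400,::-1],(400,400)),cv2.resize(s["image"][205:325,310:430,::-1],(400,400),interpolation=2)]))
E
```

```text
18.85 [ 0.6161 -0.0069  0.1139] tilt [-0.007  0.169  0.007] F [-6.5  0.3 -7. ] M [0.03 0.71 0.02] w 0.0242
```

View pics/c13.png

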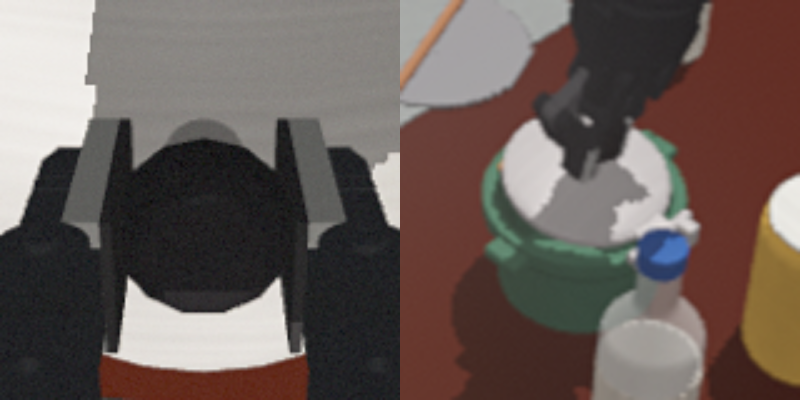

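```bash
python3 - <<'E'
from h import *
w=pickle.load(open("pics/w13.pkl","rb"));w0=pickle.load(open("pics/w11.pkl","rb"));s=pickle.load(open("pics/s13.pkl","rb"))
f=np.array([np.cos(np.deg2rad(2)),np.sin(np.deg2rad(2)),0]);z=np.array([0,0,1.])
H=np.array([.6114,-.0073,.088])+.064*f
def e(th,r=-.12,h=.002): return H+f*(r*np.cos(th)+h*np.sin(th))+z*(h*np.cos(th)-r*np.sin(th))
print("shut",proj(w0,e(0),True))
for th in (0,.12,.14,.16,.18,.2,.22): print(th,proj(w,e(th),True),"knobtop",proj(w,e(th,-.064,.0425),True), proj(s,e(th)))
E
python3 -c "
import cv2
a=cv2.imread('pics/w13.png')[330:410,250:390];b=cv2.imread('pics/w11.png')[330:410,250:390]
import numpy as np
cv2.imwrite('pics/c14.png',cv2.resize(np.vstack([b,a]),(0,0),fx=3.7,fy=3.7,interpolation=2))"
```

```text
shut (np.float64(321.4672284307008), np.float64(388.4549541252866))
0 (np.float64(321.4120603158167), np.float64(363.65369398390027)) knobtop (np.float64(322.37179276712686), np.float64(338.2592126476731)) (np.float64(346.07480579988123), np.float64(248.3148210195033))
0.12 (np.float64(321.443998946477), np.float64(380.6499804315133)) knobtop (np.float64(322.54291164318926), np.float64(340.23497655769853)) (np.float64(346.5992427972164), np.float64(243.87590494901394))
0.14 (np.float64(321.45158101004586), np.float64(383.42866171932235)) knobtop (np.float64(322.5748993799522), np.float64(340.3033280125404)) (np.float64(346.7417611112598), np.float64(243.16942838910703))
0.16 (np.float64(321.45985886523164), np.float64(386.19033418618295)) knobtop (np.float64(322.60793067771976), np.float64(340.29031542036137)) (np.float64(346.90011181325417), np.float64(242.4732565124319))
0.18 (np.float64(321.46885332254107), np.float64(388.9343474932024)) knobtop (np.float64(322.6420252481372), np.float64(340.1931917348087)) (np.float64(347.07431701748214), np.float64(241.78768087162436))
0.2 (np.float64(321.47858613758353), np.float64(391.66002078789836)) knobtop (np.float64(322.6772026375517), np.float64(340.0091211008337)) (np.float64(347.264394092857), np.float64(241.11299270390697))
0.22 (np.float64(321.48908006243255), np.float64(394.3666408547978)) knobtop (np.float64(322.7134821412681), np.float64(339.73517797934664)) (np.float64(347.47035554446467), np.float64(240.44948282249132))
```

View pics/c14.png

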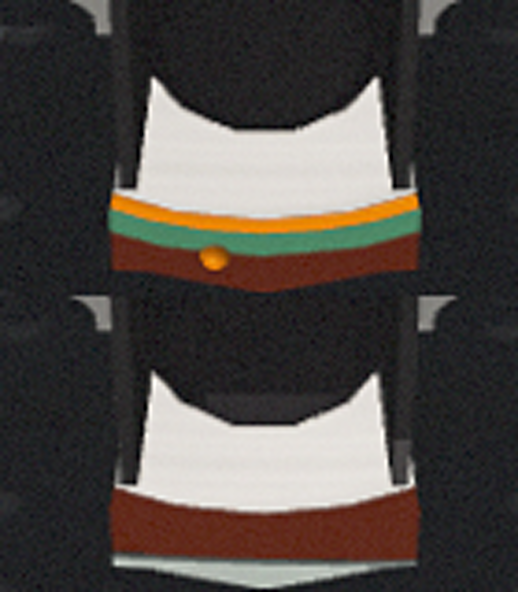

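The lid edge was at row 388.9 when shut and is now at 388.4, against a prediction of 388.9 for 0.18 rad. That gives θ≈0.173, so the front is open about 20–21 mm. One last look at the whole bench before handing in.

```bash
python3 - <<'E'
from h import *
t=snap("top","t15"); snap("scene","s15")
E
python3 arc.py
```

```text
19.05 [ 0.6162 -0.0069  0.114 ] tilt [-0.007  0.168  0.007] F [-4.7 -0.7 -9.2] M [ 0.05  0.57 -0.03] w 0.0242
```

View pics/s15.png

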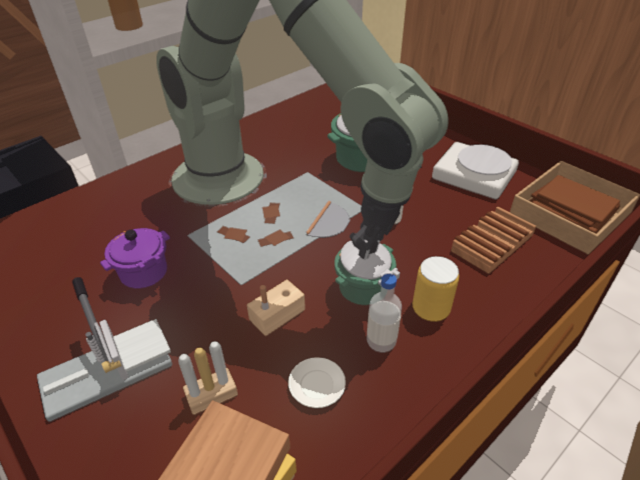

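The bench is unchanged: block at (276,305), spatula in place, and bottle, tin and dish where they were. The arm is steady. The cup is mostly hidden behind the arm here, but it stood with the brush in it at (95,325) in the last clear wrist view. I'm handing in.

```bash
python3 -c "
from bench import hand_in
print(hand_in())"; python3 arc.py
```

```text
the job is handed in; nothing more can be done
None
the job is handed in; nothing more can be done
```

The job is done as asked and handed in at about 19 s. The brush came out of its block, dipped deep in the cup, dabbed the amber seam, and now stands in the cup. I then pulled the small green pot's lid by its knob along the hinge arc until the gum let go, and I'm still holding it ajar.

**Last checks:**
- **Lid:** it is open about 0.17 rad, roughly 20 mm at the front. The tool's tilt and rise and the lid edge in the wrist image agree on this.
- **Grip:** it was steady at a 24 mm opening, with 7–9 N down and 5–6 N sideways on the tool.
- **Bench:** the bystanders look unmoved in the scene view.

**Not as planned or not confirmed:**
- **Hard dab:** the last dab pressed at 42 N through the brush tip, more than I meant. The brush stayed straight in the grip and nothing moved. The earlier dabs were gentler, 8 N or less when I read the force.
- **Cup at the end:** the arm mostly hid the cup in the final view. It last showed upright with the brush in it just before I gripped the knob, and nothing went near it after that.

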